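Turn over the hand-crank drum washer

TASK

Give the empty hand-crank drum washer a dry run: turn its crank two full turns, the handle going over the top away from the robot, finish with the handle straight up again and let go. Its balance bar makes part of every turn heavy and then runs ahead, so keep hold and keep an even pace, about six seconds a turn, never letting the drum race or swing back. Leave the small crank of the clothesline reel alone.

Things in the scene. Friction and masses are not known exactly. Their poses are not given: they have to be found in the camera images.
- drum (a joint): Turn of drum and crank, rad, counted on over turns: 0 = handle straight up, growing over the top away from the robot. White drum, 210 mm across, 200 long, level between grey A-frames; a dark steel bar opposite the handle weights it. Friction holds it within 0.45 of handle up. Needs up to 18 N at the handle (joint 1 to 2), runs ahead with up to 7 N (4 to 5.5). Over 3 rad/s is racing. Starts near 0.
- handle (a point): Centre of the crank's black grip: a level round bar 25 mm thick, 104 long, spinning freely on its pin, so a hand need not turn with it. It lies along y of axle, on the washer's right (-y) side. The flat crank arm is 60 mm from here towards the washer, the drum's end 100 mm. It travels an upright circle of 70 mm radius about axle, 100 to 240 mm above the table.
- axle (a point): Fixed centre of the handle's circle: on the drum's axle line, level with the grip's middle, 170 mm above the table. Axes are the washer's: y along axle and grip, towards the drum; x level, away from the robot; z up. The handle is at (70 sin q, 0, 70 cos q) mm from here, q = drum.
- reel_crank (a joint): Turn, rad, of the small crank (arm 44 mm, grip 18 mm thick) on the -y side of the clothesline reel: a white rounded box 150 x 90 mm, 155 mm high, on a steel foot, standing right of the washer beyond y = -0.4. Not to be touched.

How it is judged (in metres and radians):
On the way, in this order (a step that is already met when the one before it is completed fails the run):
1. the bar has been carried over the heavy point of the first turn (three quarters of a turn made) (value of joint drum above 4.7 rad), for 0.05 s.
2. the same in the second turn (one and three quarter turns made) (value of joint drum above 10.99 rad), for 0.05 s.
At the end, for the whole second after the job is handed in: The drum has made two full turns over the top away from the robot and rests with its handle straight up again: drum within 0.35 rad (20 degrees) of 12.566, at rest (value of joint drum between 12.216 and 12.916 rad and velocity of joint drum between -0.05 and 0.05 rad/s); the robot touches nothing.
It fails at once if the drum raced: faster than 3 rad/s (velocity of joint drum above 3 rad/s).
It fails at once if the drum swung back under way: faster than 0.8 rad/s backwards (value of joint drum above 0.9 rad and velocity of joint drum below -0.8 rad/s).
It fails at once if the clothesline reel's crank was turned (faster than 0.3 rad/s) (velocity of joint reel_crank above 0.3 rad/s or velocity of joint reel_crank below -0.3 rad/s).
It also fails if it takes over 64 s, if anything falls off the work surface, if the arm or the gripper's body presses on something with over 40 N, if the wrist force passes 120 N, or if a joint passes its speed limit or range.

ROBOT

A 6-joint arm with a two-finger parallel gripper is mounted at the origin on the work surface. World frame = base frame: x ahead of the robot, y to its left, z up, the work surface at z = 0. Lengths are in m, angles in degrees, forces in N, time in s.
With the tool pointing down it reaches from about 0.35 to 0.875 m from the base axis. Payload 4.2 kg.
Tool frame: the origin (TCP) lies on the centre line of the jaws, within the pads' length; the fingertips stand 19 mm ahead of it and the grasp point (between the pads) is the TCP; z points along the fingers, y is the line along which they close (so a half turn about z gives the same grasp; the last joint's range is limited). The gripper opens to 87 mm and grips with 3 to 60 N. Pads are 19 mm wide; open, the fingers measure 117 mm over their backs; the gripper's body (75 mm by 190 mm) begins 51 mm behind the grasp point.
Start: joints at [82.827, 22.042, 0.453, 0, -68.411, -14.817], TCP at [0.234, 0.58, 0.242] pointing down, gripper open.
Joint ranges: [-179.83, 179.83], [-69.29, 118.12], [-61.27, 80.66], [-181.25, 117.63], [-171.15, -9.14], [-177.46, 177.46]. Speed limits (degrees/s): [159.86, 159.86, 180, 180, 180, 180].

INTERFACE

Orientations are given as a 3x3 rotation matrix whose columns are the frame's x, y, z axes.
In Python, from station import sense, capture, finish_job, search_frame, masks_of gives the robot as it stands.
- The arm moves only by the tool drive_tool, never from a script. Its argument "rows" is a list of rows, each a list of 7 numbers: the opening in per cent of the stroke, from 0 (shut) to 100 (fully open), then the shift along the world's x, y, z in mm, then the turn, a rotation vector about the world's x, y, z in rad. In form: [[fingers, dx, dy, dz, wx, wy, wz], ...]. A call has 1 to 5 rows; each row shifts and turns the commanded pose from where the row before left it; what a row does not reach is not made up. A row lasts 1/12 s, in which the tool goes at most 41.7 mm and 7.16 degrees, less where a joint would pass 70% of its speed; a pose out of reach is approached as far as the arm can. A call is refused whole if a number of a shift passes 41.7 or a number of a turn 0.125, either way. A call with a gripper value outside its range is refused whole. The fingers move at their own pace and stop on an object; the grip force is fixed at half the most. Time passes only in rows, so rows that do not move let the fingers close. It gives the time, the measured TCP pose, the force, the opening and the grip force at its end, in the units of the state.
- sense(): the state, without advancing time (a new reading comes with each control period).
- capture(name): name is "scene" or "top" or "wrist"; returns a dict with "frame" (384x512x3 uint8, red, green, blue), "z_map" (384x512 float32, m along the optical axis (not along the pixel's ray), 0 where there is no reading), "fx", "fy", "cx", "cy" (pixels), "distortion" ([k1, k2, p1, p2, k3] as OpenCV has them; the pictures are not rectified), "R" (3x3) and "t" (3): a world point X has camera coordinates R X + t; the wrist camera has in their place "T_tool_cam" (4x4, takes a point from camera to tool coordinates, whose origin is the TCP and whose axes are the flange's). Camera axes: x right, y down, z forward; pixel columns grow to the right and rows downward; lengths in m; the calibration is good to about 2 mm. A picture is of the moment at which its call begins: read the wrist's pose just before it.
- finish_job(): hands the job in; it is judged then, once.
Trained networks look in a picture, given as the dict that the camera call returned (one of the last four; its "shot" number tells which), for a name from the list of things; names that differ only in an ending like _2 or _b are one class to them, and where a whole thing is asked for, a point or a joint stands for the part that bears it (a point fixed in the world has none). Each returns a list of dicts, best first, with "p" (0 to 1); they miss things now and then, are a little off and sometimes report something else, mostly with a low value. They report only what shows in the picture. A call takes as long as a camera call.
- search_frame(label, picture): "xy" ([column, row] in pixels, amid what is visible of it).
- masks_of(label, picture): "region" (384x512 bool, what is visible of it) and "xy" ([column, row] in pixels, amid what is visible of it).
The state is a dict: "time_s": time; "joints": joint angles; "joint_velocities": joint speeds; "effort": joint torques, N m; "tcp_pos": TCP position; "ee_rot": TCP orientation; "wrist_force": force on the tool from outside, world axes, zero at the start; "moment": the same for the moment, N m; "gripper_width": opening from 0.0 (shut) to 1.0 (fully open); "gripper_force": force on a finger pad.
Only numpy, scipy, OpenCV 4.12 (cv2) and the standard library are available. Lean on these libraries where they do the work, as an engineer would, in place of code of your own. Each camera call takes 0.05 s, during which the arm holds its last target. There are 200 camera calls.

## Working session

There is one attempt and no reset: what is moved stays moved. The work goes in short steps, Python scripts to look and compute and a tool call to move; the robot and the scene stay as the last step left them, time stands still between calls to the robot, and variables do not carry over. Pictures are saved under pics/ and viewed, at most 10 in all, crops included, and the job is handed in when it is done.

Besides the shell and the picture viewer there is one more tool, called after "Call:" as a command line: name --pt "numbers of a row" for each row, then --argument value for the rest. drive_tool: Moves the arm, as the interface text tells. Its arguments: {"type":"object","properties":{"rows":{"type":"array"}},"required":["rows"]}

```bash
mkdir -p pics; ls
cat > h.py <<'E'
import numpy as np, cv2
from station import *
def cloud(c, mask=None):
    z=c["z_map"]; K=np.array([[c["fx"],0,c["cx"]],[0,c["fy"],c["cy"]],[0,0,1]],float)
    m=(z>0) if mask is None else mask&(z>0)
    r,cc=np.nonzero(m); p=np.stack([cc,r],1).astype(np.float32)[:,None]
    u=cv2.undistortPoints(p,K,np.array(c["distortion"],float))[:,0]
    Z=z[r,cc]; P=np.c_[u*Z[:,None],Z]
    if "R" in c: return (P-np.array(c["t"]))@np.array(c["R"])
    s=sense(); T=np.array(c["T_tool_cam"]); return (P@T[:3,:3].T+T[:3,3])@np.array(s["ee_rot"]).T+np.array(s["tcp_pos"])
E
python3 - <<'E'
from h import *
s=sense(); print({k:np.round(v,3) for k,v in s.items()})
ims=[]
for n in("scene","top"):
    c=capture(n); im=c["frame"][:,:,::-1].copy()
    for l in("handle","drum","reel_crank"):
        for d in masks_of(l,c)[:2]:
            P=cloud(c,d["region"])
            print(n,l,round(d["p"],2),np.round(d["xy"]),d["region"].sum(),np.round(np.median(P,0),3) if len(P) else '',np.round(np.percentile(P,[3,97],axis=0),3).tolist() if len(P) else '')
    ims.append(im)
cv2.imwrite("pics/a.png",cv2.resize(np.hstack(ims),(800,300)))
E
```

```text
pics
{'time_s': np.float64(0.0), 'joints': array([ 8.2825e+01,  2.2091e+01,  3.8000e-01, -2.8000e-02, -6.8411e+01,
       -1.4819e+01]), 'joint_velocities': array([ 0.068, -0.048,  0.023,  0.039,  0.018, -0.066]), 'effort': array([ 1.0000e-03, -3.9066e+01,  1.8741e+01,  4.2200e+00,  1.1000e-02,
       -0.0000e+00]), 'tcp_pos': array([0.234, 0.579, 0.24 ]), 'ee_rot': array([[ 0.927, -0.375, -0.001],
       [-0.375, -0.927, -0.002],
       [ 0.   ,  0.002, -1.   ]]), 'wrist_force': array([-0.03 , -0.019,  0.121]), 'moment': array([0.054, 0.004, 0.   ]), 'gripper_force': np.float64(0.0), 'gripper_width': np.float64(0.998)}
scene handle 0.95 [365. 248.] 9887 [0.633 0.167 0.251] [[0.524, -0.024, 0.143], [0.688, 0.268, 0.283]]
scene drum 0.74 [365. 252.] 9747 [0.635 0.167 0.251] [[0.528, -0.021, 0.152], [0.688, 0.268, 0.283]]
scene reel_crank 0.62 [104. 135.] 29 [ 0.547 -0.644  0.094] [[0.541, -0.653, 0.088], [0.552, -0.631, 0.098]]
top handle 0.78 [144. 198.] 5611 [0.571 0.151 0.259] [[0.479, -0.023, 0.155], [0.668, 0.261, 0.285]]
top drum 0.71 [145. 198.] 5475 [0.571 0.151 0.26 ] [[0.48, -0.023, 0.177], [0.668, 0.259, 0.285]]
top reel_crank 0.44 [396. 210.] 91 [ 0.538 -0.633  0.096] [[0.531, -0.668, 0.061], [0.548, -0.607, 0.102]]
```

View pics/a.png

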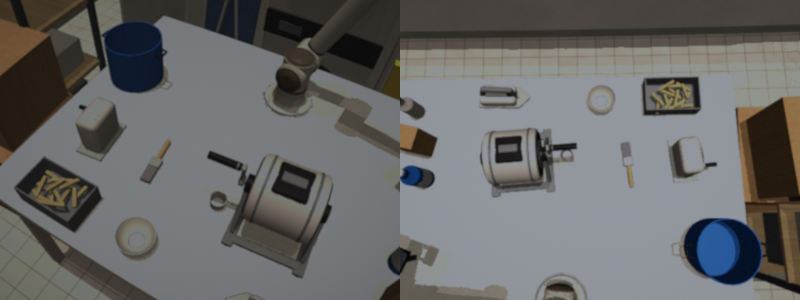

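The scene shows the washer left of centre with its black grip on its right side (about column 563, row 147 in the joined picture). The reel is far to the right, with its crank at about (710, 163). The masks cover the whole drum, so I'll take the grip from depth.

Run:
```python
from h import *
for n in("top","scene"):
    c=capture(n); P=cloud(c); m=c["z_map"]>0; col=c["frame"][m].astype(int).sum(1)
    k=(P[:,2]>.215)&(P[:,2]<.30)&(P[:,0]>.45)&(P[:,0]<.75)&(P[:,1]<-.03)&(P[:,1]>-.25)
    Q=P[k]; print(n,len(Q),np.round(Q.mean(0),3),np.round(np.percentile(Q,[1,99],axis=0),3).tolist())
    if len(Q)>5:
        q=Q[:,:2]-Q[:,:2].mean(0);u,s,v=np.linalg.svd(q,full_matrices=False);print("dir",v[0],np.percentile(q@v[0],[1,99]),np.percentile(q@v[1],[2,98]),"ztop",np.percentile(Q[:,2],[50,90]))
    # drum ridge: all drum pts, fit cylinder axis horizontally
    D=P[(P[:,2]>.20)&(P[:,2]<.3)&(P[:,0]>.4)&(P[:,0]<.75)&(P[:,1]>.05)&(P[:,1]<.23)&(col>330)]
    from scipy.optimize import least_squares
    f=lambda p:np.hypot((D[:,0]-p[0]-(D[:,1]-.15)*np.tan(p[1]))*np.cos(p[1]),D[:,2]-p[2])-p[3]
    r=least_squares(f,[.58,0,.17,.105],loss='soft_l1',f_scale=.002);print(len(D),"cyl x@y.15, slope, z, r",r.x)
    xy=np.array([.58,-.05]); 
    if n=="top": cv2.imwrite("pics/b.png",cv2.resize(c["frame"][130:270,80:280,::-1],None,fx=4,fy=4,interpolation=2))
```

```text
top 151 [ 0.601 -0.056  0.251] [[0.59, -0.082, 0.239], [0.615, -0.031, 0.258]]
dir [-0.07879015  0.99689122] [-0.02567036  0.02559416] [-0.01026154  0.01281963] ztop [0.25075804 0.25594632]
2055 cyl x@y.15, slope, z, r [ 0.5822263  -0.06364349  0.17031743  0.10641416]
scene 240 [ 0.609 -0.054  0.247] [[0.594, -0.079, 0.233], [0.617, -0.03, 0.253]]
dir [-0.06934739  0.99759257] [-0.02438659  0.02388093] [-0.00803619  0.01392856] ztop [0.24774331 0.25179916]
1718 cyl x@y.15, slope, z, r [ 0.58309495 -0.06576364  0.17091459  0.10346706]
```

View pics/b.png

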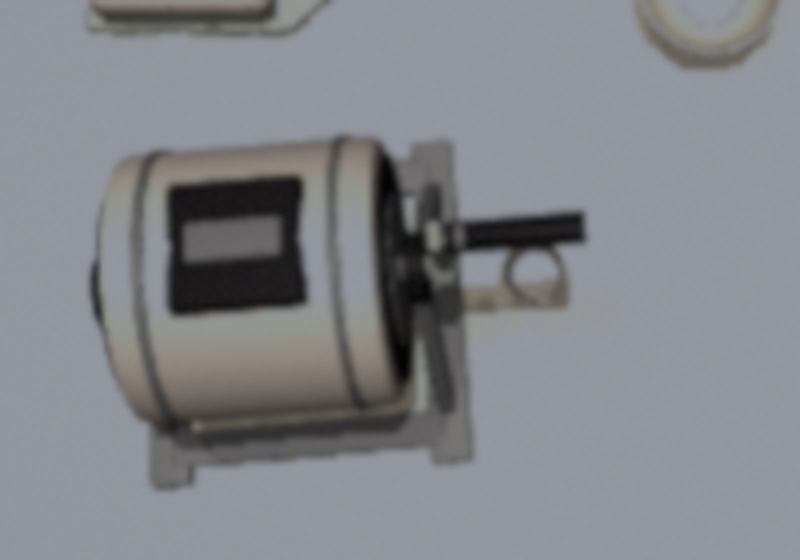

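The crop shows the black grip from about (460, 235) to (585, 228). A bracket with a ring lies just below it at (535, 275). I'll go above the grip and check both from close by.

Call:
drive_tool --pt "100 0 0 35 0 0 0" --pt "100 0 0 35 0 0 0" --pt "100 0 0 35 0 0 0" --pt "100 14 -24 35 0 0 -0.112" --pt "100 14 -24 10 0 0 -0.112"

```text
time_s: 0.92
tcp_pos: [0.2616, 0.5347, 0.3948]
ee_rot: [[0.819, -0.574, 0.004], [-0.574, -0.819, 0.008], [-0.002, -0.009, -1.0]]
wrist_force: [0.5, 0.1, 0.2]
gripper_width: 0.999
gripper_force: 0.0
```

Call:
drive_tool --pt "100 15 -26 0 0 0 -0.112" --pt "100 15 -26 0 0 0 -0.112" --pt "100 15 -26 0 0 0 -0.112" --pt "100 15 -26 0 0 0 -0.112" --pt "100 15 -26 0 0 0 -0.112"

```text
time_s: 1.33
tcp_pos: [0.3365, 0.4017, 0.3894]
ee_rot: [[0.387, -0.922, 0.0], [-0.922, -0.387, 0.001], [-0.0, -0.0, -1.0]]
wrist_force: [1.1, -0.0, 0.6]
gripper_width: 1.002
gripper_force: 0.0
```

Call:
drive_tool --pt "100 15 -26 0 0 0 -0.112" --pt "100 15 -26 0 0 0 -0.112" --pt "100 15 -26 0 0 0 -0.112" --pt "100 15 -26 0 0 0 0" --pt "100 15 -26 0 0 0 0"

```text
time_s: 1.75
tcp_pos: [0.4114, 0.2717, 0.3895]
ee_rot: [[0.067, -0.998, 0.0], [-0.998, -0.067, 0.001], [-0.001, -0.0, -1.0]]
wrist_force: [-0.1, -0.7, -0.7]
gripper_width: 1.002
gripper_force: 0.0
```

Call:
drive_tool --pt "100 15 -26 0 0 0 0" --pt "100 15 -26 0 0 0 0" --pt "100 15 -26 0 0 0 0" --pt "100 15 -26 0 0 0 0" --pt "100 15 -26 0 0 0 0"

```text
time_s: 2.17
tcp_pos: [0.4864, 0.1417, 0.3895]
ee_rot: [[0.067, -0.998, 0.001], [-0.998, -0.067, 0.0], [-0.0, -0.001, -1.0]]
wrist_force: [0.9, 0.9, -0.1]
gripper_width: 1.004
gripper_force: 0.0
```

Call:
drive_tool --pt "100 15 -26 0 0 0 0" --pt "100 15 -26 0 0 0 0" --pt "100 15 -26 0 0 0 0" --pt "100 15 -26 0 0 0 0" --pt "100 15 -26 0 0 0 0"

```text
time_s: 2.58
tcp_pos: [0.5615, 0.0117, 0.3894]
ee_rot: [[0.067, -0.998, 0.0], [-0.998, -0.067, 0.0], [-0.0, -0.0, -1.0]]
wrist_force: [0.3, 0.8, -0.3]
gripper_width: 1.002
gripper_force: 0.0
```

Call:
drive_tool --pt "100 20 -28 0 0 0 0" --pt "100 20 -28 0 0 0 0" --pt "100 0 0 0 0 0 0"

```text
time_s: 2.83
tcp_pos: [0.6032, -0.0468, 0.3875]
ee_rot: [[0.062, -0.998, -0.002], [-0.998, -0.062, -0.001], [0.001, 0.002, -1.0]]
wrist_force: [0.5, 0.3, 0.1]
gripper_width: 0.996
gripper_force: 0.0
```

Run:
```python
from h import *
c=capture("wrist"); P=cloud(c); m=c["z_map"]>0
print(np.round(sense()["tcp_pos"],4))
k=(P[:,2]>.225)&(P[:,2]<.30)&(abs(P[:,0]-.605)<.04)&(P[:,1]<.02)&(P[:,1]>-.25)
Q=P[k];print(len(Q),np.round(np.percentile(Q,[1,50,99],axis=0),3).tolist())
for y in np.arange(-.1,.03,.012):
    q=Q[abs(Q[:,1]-y)<.006]
    if len(q)>3: print(round(y,3),len(q),np.round(np.percentile(q[:,0],[3,97]),4),np.round(np.percentile(q[:,2],95),4))
k=(P[:,2]>.02)&(P[:,2]<.225)&(P[:,1]<-.01)&(P[:,1]>-.2)&(P[:,0]>.4)&(P[:,0]<.75)
Q=P[k];print("low",len(Q),np.round(np.percentile(Q,[1,25,50,75,99],axis=0),3).tolist() if len(Q) else '')
c2=capture("scene");P2=cloud(c2)
Q=P2[(P2[:,2]>.015)&(P2[:,2]<.225)&(P2[:,1]<0)&(P2[:,1]>-.2)&(P2[:,0]>.4)&(P2[:,0]<.75)];print("low scene",len(Q),np.round(np.percentile(Q,[1,25,50,75,99],axis=0),3).tolist() if len(Q) else '')
cv2.imwrite("pics/c.png",np.hstack([c["frame"],cv2.resize(c2["frame"][120:340,220:460],(419,384))])[:,:800,::-1])
```

```text
[ 0.6021 -0.0452  0.3876]
1962 [[0.584, -0.08, 0.239], [0.598, -0.035, 0.25], [0.612, 0.019, 0.253]]
-0.076 255 [0.5894 0.6115] 0.2522
-0.064 259 [0.5885 0.6119] 0.2526
-0.052 252 [0.5876 0.6112] 0.2527
-0.04 235 [0.5866 0.6093] 0.2525
-0.028 227 [0.5857 0.6086] 0.2526
-0.016 219 [0.5855 0.6079] 0.2528
-0.004 204 [0.5849 0.6072] 0.2526
0.008 214 [0.5834 0.6065] 0.2527
0.02 97 [0.5832 0.606 ] 0.2528
low 130 [[0.592, -0.057, 0.021], [0.617, -0.052, 0.034], [0.626, -0.037, 0.037], [0.63, -0.022, 0.038], [0.634, -0.011, 0.04]]
low scene 259 [[0.58, -0.056, 0.016], [0.587, -0.044, 0.024], [0.598, -0.03, 0.033], [0.627, -0.015, 0.038], [0.637, -0.001, 0.042]]
```

View pics/c.png

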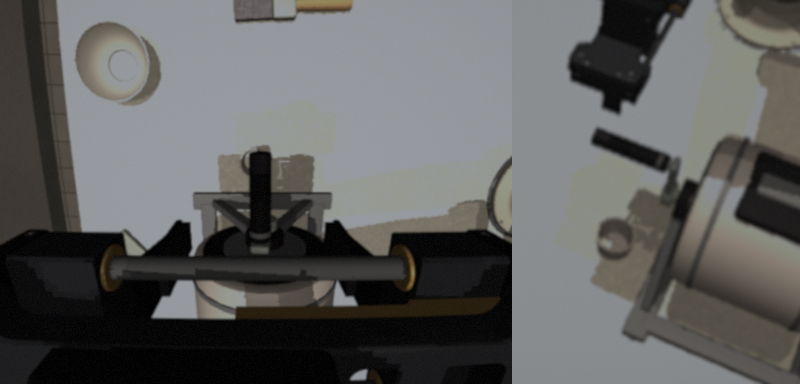

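The close view puts the grip from y = -0.083 to 0.021 with its axis at z = 0.240, so the handle is near 0. The cup below it is only 42 mm high, so it is clear. I'll descend 14 mm outboard of the grip's centre and close.

Call:
drive_tool --pt "100 -3 0 -30 0 0 0" --pt "100 0 0 -30 0 0 0" --pt "100 0 0 -30 0 0 0" --pt "100 0 0 -30 0 0 0" --pt "100 0 0 -28 0 0 0"

```text
time_s: 3.35
tcp_pos: [0.5971, -0.0417, 0.2404]
ee_rot: [[0.069, -0.998, 0.001], [-0.998, -0.069, 0.0], [-0.0, -0.001, -1.0]]
wrist_force: [0.3, -0.6, 0.6]
gripper_width: 1.0
gripper_force: 0.0
```

Call:
drive_tool --pt "50 0 0 0 0 0 0" --pt "50 0 0 0 0 0 0" --pt "40 0 0 0 0 0 0"

```text
time_s: 3.6
tcp_pos: [0.5991, -0.0423, 0.2437]
ee_rot: [[0.068, -0.998, 0.004], [-0.998, -0.068, -0.0], [0.001, -0.004, -1.0]]
wrist_force: [0.9, 0.4, 1.0]
gripper_width: 0.856
gripper_force: 0.0
```

Call:
drive_tool --pt "0 0 0 -2 0 0 0" --pt "0 0 0 0 0 0 0" --pt "0 0 0 0 0 0 0" --pt "0 0 0 0 0 0 0" --pt "0 0 0 0 0 0 0"

```text
time_s: 4.02
tcp_pos: [0.5982, -0.0429, 0.2397]
ee_rot: [[0.067, -0.998, 0.001], [-0.998, -0.067, 0.0], [-0.0, -0.001, -1.0]]
wrist_force: [-0.6, -0.3, -0.4]
gripper_width: 0.48
gripper_force: 0.0
```

Call:
drive_tool --pt "0 0 0 0 0 0 0" --pt "0 0 0 0 0 0 0" --pt "0 0 0 0 0 0 0" --pt "0 0 0 0 0 0 0" --pt "0 0 0 0 0 0 0"

```text
time_s: 4.43
tcp_pos: [0.5992, -0.0428, 0.2396]
ee_rot: [[0.067, -0.998, 0.003], [-0.998, -0.067, 0.0], [0.0, -0.003, -1.0]]
wrist_force: [4.5, 0.1, -0.8]
gripper_width: 0.277
gripper_force: 30.0
```

Call:
drive_tool --pt "0 6.1 0.4 -0.3 0 0 0" --pt "0 6.1 0.4 -0.8 0 0 0" --pt "0 6 0.4 -1.3 0 0 0" --pt "0 5.8 0.4 -1.8 0 0 0" --pt "0 5.6 0.4 -2.3 0 0 0"

```text
time_s: 4.85
tcp_pos: [0.6237, -0.0413, 0.2326]
ee_rot: [[0.067, -0.998, -0.011], [-0.998, -0.067, -0.001], [0.0, 0.011, -1.0]]
wrist_force: [-9.5, 0.6, 5.3]
gripper_width: 0.277
gripper_force: 30.0
```

Call:
drive_tool --pt "0 5.4 0.4 -2.8 0 0 0" --pt "0 5.1 0.3 -3.3 0 0 0" --pt "0 4.8 0.3 -3.7 0 0 0" --pt "0 4.5 0.3 -4.1 0 0 0" --pt "0 4.1 0.3 -4.5 0 0 0"

```text
time_s: 5.27
tcp_pos: [0.6467, -0.0398, 0.2144]
ee_rot: [[0.067, -0.998, -0.013], [-0.998, -0.067, -0.001], [0.001, 0.013, -1.0]]
wrist_force: [-11.9, 0.6, 9.3]
gripper_width: 0.28
gripper_force: 30.0
```

Call:
drive_tool --pt "0 3.4 0.2 -4.8 0 0 0" --pt "0 3 0.2 -5.1 0 0 0" --pt "0 2.5 0.2 -5.4 0 0 0" --pt "0 2 0.1 -5.6 0 0 0" --pt "0 1.5 0.1 -5.8 0 0 0"

```text
time_s: 5.68
tcp_pos: [0.6599, -0.039, 0.1894]
ee_rot: [[0.067, -0.998, -0.01], [-0.998, -0.067, -0.002], [0.001, 0.01, -1.0]]
wrist_force: [-11.6, 1.6, 12.7]
gripper_width: 0.28
gripper_force: 30.1
```

Call:
drive_tool --pt "0 1.3 0.1 -6 0 0 0" --pt "0 0.8 0 -6.1 0 0 0" --pt "0 0.3 0 -6.1 0 0 0" --pt "0 -0.3 0 -6.1 0 0 0" --pt "0 -0.8 -0.1 -6.1 0 0 0"

```text
time_s: 6.1
tcp_pos: [0.6622, -0.0388, 0.1606]
ee_rot: [[0.068, -0.998, -0.006], [-0.998, -0.068, -0.002], [0.001, 0.007, -1.0]]
wrist_force: [-12.3, 1.8, 17.6]
gripper_width: 0.277
gripper_force: 30.1
```

Call:
drive_tool --pt "0 -1.9 -0.1 -6 0 0 0" --pt "0 -2.4 -0.1 -5.8 0 0 0" --pt "0 -2.9 -0.1 -5.6 0 0 0" --pt "0 -3.4 -0.2 -5.4 0 0 0" --pt "0 -3.9 -0.2 -5.1 0 0 0"

```text
time_s: 6.52
tcp_pos: [0.6537, -0.0394, 0.1353]
ee_rot: [[0.069, -0.998, 0.009], [-0.998, -0.069, -0.002], [0.002, -0.009, -1.0]]
wrist_force: [-0.6, 1.5, 18.0]
gripper_width: 0.276
gripper_force: 30.1
```

Call:
drive_tool --pt "0 -3.7 -0.2 -4.8 0 0 0" --pt "0 -4.1 -0.3 -4.5 0 0 0" --pt "0 -4.5 -0.3 -4.1 0 0 0" --pt "0 -4.8 -0.3 -3.7 0 0 0" --pt "0 -5.1 -0.3 -3.3 0 0 0"

```text
time_s: 6.93
tcp_pos: [0.6361, -0.0405, 0.1149]
ee_rot: [[0.07, -0.997, 0.02], [-0.998, -0.07, -0.0], [0.002, -0.02, -1.0]]
wrist_force: [9.9, -2.4, 8.6]
gripper_width: 0.276
gripper_force: 30.1
```

Call:
drive_tool --pt "0 -5.4 -0.4 -2.8 0 0 0" --pt "0 -5.6 -0.4 -2.3 0 0 0" --pt "0 -5.8 -0.4 -1.8 0 0 0" --pt "0 -6 -0.4 -1.3 0 0 0" --pt "0 -6.1 -0.4 -0.8 0 0 0"

```text
time_s: 7.35
tcp_pos: [0.6045, -0.0425, 0.1009]
ee_rot: [[0.068, -0.998, 0.011], [-0.998, -0.068, 0.0], [0.0, -0.011, -1.0]]
wrist_force: [9.5, -2.3, -4.7]
gripper_width: 0.276
gripper_force: 30.0
```

Call:
drive_tool --pt "0 -6.1 -0.4 -0.3 0 0 0" --pt "0 -6.1 -0.4 0.3 0 0 0" --pt "0 -6.1 -0.4 0.8 0 0 0" --pt "0 -6 -0.4 1.3 0 0 0" --pt "0 -5.8 -0.4 1.8 0 0 0"

```text
time_s: 7.77
tcp_pos: [0.5695, -0.0447, 0.1038]
ee_rot: [[0.067, -0.998, -0.0], [-0.998, -0.067, -0.0], [0.0, 0.0, -1.0]]
wrist_force: [2.9, -0.7, 0.5]
gripper_width: 0.278
gripper_force: 30.0
```

Call:
drive_tool --pt "0 -5.6 -0.4 2.3 0 0 0" --pt "0 -5.4 -0.4 2.8 0 0 0" --pt "0 -5.1 -0.3 3.3 0 0 0" --pt "0 -4.8 -0.3 3.7 0 0 0" --pt "0 -4.5 -0.3 4.1 0 0 0"

```text
time_s: 8.18
tcp_pos: [0.5431, -0.0464, 0.1206]
ee_rot: [[0.067, -0.998, -0.001], [-0.998, -0.067, -0.0], [0.0, 0.001, -1.0]]
wrist_force: [0.4, -1.5, 1.8]
gripper_width: 0.278
gripper_force: 30.0
```

Call:
drive_tool --pt "0 -4.1 -0.3 4.5 0 0 0" --pt "0 -3.7 -0.2 4.8 0 0 0" --pt "0 -3.3 -0.2 5.1 0 0 0" --pt "0 -2.8 -0.2 5.4 0 0 0" --pt "0 -2.3 -0.2 5.6 0 0 0"

```text
time_s: 8.6
tcp_pos: [0.5271, -0.0474, 0.1459]
ee_rot: [[0.067, -0.998, -0.001], [-0.998, -0.067, -0.0], [-0.0, 0.001, -1.0]]
wrist_force: [-1.0, -0.1, 2.8]
gripper_width: 0.275
gripper_force: 30.0
```

Call:
drive_tool --pt "0 -1.8 -0.1 5.8 0 0 0" --pt "0 -1.3 -0.1 6 0 0 0" --pt "0 -0.8 0 6.1 0 0 0" --pt "0 -0.3 0 6.1 0 0 0" --pt "0 0.3 0 6.1 0 0 0"

```text
time_s: 9.02
tcp_pos: [0.5232, -0.0477, 0.176]
ee_rot: [[0.067, -0.998, -0.002], [-0.998, -0.067, -0.0], [0.0, 0.002, -1.0]]
wrist_force: [-4.8, 0.2, 4.6]
gripper_width: 0.279
gripper_force: 30.0
```

Call:
drive_tool --pt "0 0.8 0 6.1 0 0 0" --pt "0 1.3 0.1 6 0 0 0" --pt "0 1.8 0.1 5.8 0 0 0" --pt "0 2.3 0.2 5.6 0 0 0" --pt "0 2.8 0.2 5.4 0 0 0"

```text
time_s: 9.43
tcp_pos: [0.5327, -0.0471, 0.2054]
ee_rot: [[0.067, -0.998, -0.001], [-0.998, -0.067, -0.0], [0.0, 0.001, -1.0]]
wrist_force: [-5.6, -0.2, 5.1]
gripper_width: 0.282
gripper_force: 30.0
```

Call:
drive_tool --pt "0 3.3 0.2 5.1 0 0 0" --pt "0 3.7 0.2 4.8 0 0 0" --pt "0 4.1 0.3 4.5 0 0 0" --pt "0 4.5 0.3 4.1 0 0 0" --pt "0 4.8 0.3 3.7 0 0 0"

```text
time_s: 9.85
tcp_pos: [0.5541, -0.0457, 0.228]
ee_rot: [[0.067, -0.998, 0.002], [-0.998, -0.067, -0.0], [0.0, -0.002, -1.0]]
wrist_force: [-3.5, -0.3, 3.7]
gripper_width: 0.276
gripper_force: 30.0
```

Call:
drive_tool --pt "0 5.1 0.3 3.3 0 0 0" --pt "0 5.4 0.4 2.8 0 0 0" --pt "0 5.6 0.4 2.3 0 0 0" --pt "0 5.8 0.4 1.8 0 0 0" --pt "0 6 0.4 1.3 0 0 0"

```text
time_s: 10.27
tcp_pos: [0.5814, -0.044, 0.2388]
ee_rot: [[0.067, -0.998, -0.001], [-0.998, -0.067, -0.001], [0.0, 0.001, -1.0]]
wrist_force: [-4.6, -1.9, 5.0]
gripper_width: 0.276
gripper_force: 30.0
```

Call:
drive_tool --pt "0 6.1 0.4 0.8 0 0 0" --pt "0 6.1 0.4 0.3 0 0 0" --pt "0 6.1 0.4 -0.3 0 0 0" --pt "0 6.1 0.4 -0.8 0 0 0" --pt "0 6 0.4 -1.3 0 0 0"

```text
time_s: 10.68
tcp_pos: [0.6111, -0.0421, 0.2373]
ee_rot: [[0.067, -0.998, -0.003], [-0.998, -0.067, -0.001], [0.001, 0.003, -1.0]]
wrist_force: [-7.5, -0.0, 6.0]
gripper_width: 0.28
gripper_force: 30.0
```

Call:
drive_tool --pt "0 5.8 0.4 -1.8 0 0 0" --pt "0 5.6 0.4 -2.3 0 0 0" --pt "0 5.4 0.4 -2.8 0 0 0" --pt "0 5.1 0.3 -3.3 0 0 0" --pt "0 4.8 0.3 -3.7 0 0 0"

```text
time_s: 11.1
tcp_pos: [0.6373, -0.0404, 0.2237]
ee_rot: [[0.067, -0.998, -0.004], [-0.998, -0.067, -0.001], [0.001, 0.004, -1.0]]
wrist_force: [-9.2, -0.6, 8.8]
gripper_width: 0.275
gripper_force: 30.0
```

Call:
drive_tool --pt "0 4.5 0.3 -4.1 0 0 0" --pt "0 4.1 0.3 -4.5 0 0 0" --pt "0 3.7 0.2 -4.8 0 0 0" --pt "0 3.3 0.2 -5.1 0 0 0" --pt "0 2.8 0.2 -5.4 0 0 0"

```text
time_s: 11.52
tcp_pos: [0.6556, -0.0392, 0.2005]
ee_rot: [[0.067, -0.998, -0.004], [-0.998, -0.067, -0.001], [0.001, 0.004, -1.0]]
wrist_force: [-10.0, -1.2, 12.4]
gripper_width: 0.279
gripper_force: 30.0
```

Call:
drive_tool --pt "0 2.3 0.2 -5.6 0 0 0" --pt "0 1.8 0.1 -5.8 0 0 0" --pt "0 1.3 0.1 -6 0 0 0" --pt "0 0.8 0 -6.1 0 0 0" --pt "0 0.3 0 -6.1 0 0 0"

```text
time_s: 11.93
tcp_pos: [0.6627, -0.0388, 0.1722]
ee_rot: [[0.068, -0.998, -0.001], [-0.998, -0.068, -0.001], [0.001, 0.001, -1.0]]
wrist_force: [-10.2, -0.2, 16.3]
gripper_width: 0.28
gripper_force: 30.1
```

Call:
drive_tool --pt "0 -0.3 0 -6.1 0 0 0" --pt "0 -0.8 0 -6.1 0 0 0" --pt "0 -1.3 -0.1 -6 0 0 0" --pt "0 -1.8 -0.1 -5.8 0 0 0" --pt "0 -2.3 -0.2 -5.6 0 0 0"

```text
time_s: 12.35
tcp_pos: [0.658, -0.0391, 0.1443]
ee_rot: [[0.068, -0.998, 0.004], [-0.998, -0.068, -0.001], [0.002, -0.004, -1.0]]
wrist_force: [-9.2, 1.2, 20.6]
gripper_width: 0.281
gripper_force: 30.1
```

Call:
drive_tool --pt "0 -2.8 -0.2 -5.4 0 0 0" --pt "0 -3.3 -0.2 -5.1 0 0 0" --pt "0 -3.7 -0.2 -4.8 0 0 0" --pt "0 -4.1 -0.3 -4.5 0 0 0" --pt "0 -4.5 -0.3 -4.1 0 0 0"

```text
time_s: 12.77
tcp_pos: [0.6441, -0.0399, 0.1221]
ee_rot: [[0.069, -0.997, 0.015], [-0.998, -0.069, -0.001], [0.002, -0.015, -1.0]]
wrist_force: [-1.2, -0.1, 19.0]
gripper_width: 0.278
gripper_force: 30.1
```

Call:
drive_tool --pt "0 -4.8 -0.3 -3.7 0 0 0" --pt "0 -5.1 -0.3 -3.3 0 0 0" --pt "0 -5.4 -0.4 -2.8 0 0 0" --pt "0 -5.6 -0.4 -2.3 0 0 0" --pt "0 -5.8 -0.4 -1.8 0 0 0"

```text
time_s: 13.18
tcp_pos: [0.6216, -0.0413, 0.1061]
ee_rot: [[0.069, -0.997, 0.024], [-0.998, -0.069, 0.001], [0.001, -0.024, -1.0]]
wrist_force: [12.4, -4.0, 0.7]
gripper_width: 0.28
gripper_force: 30.0
```

Call:
drive_tool --pt "0 -6 -0.4 -1.3 0 0 0" --pt "0 -6.1 -0.4 -0.8 0 0 0" --pt "0 -6.1 -0.4 -0.3 0 0 0" --pt "0 -6.1 -0.4 0.3 0 0 0" --pt "0 -6.1 -0.4 0.8 0 0 0"

```text
time_s: 13.6
tcp_pos: [0.585, -0.0437, 0.1003]
ee_rot: [[0.067, -0.998, 0.008], [-0.998, -0.067, 0.001], [0.0, -0.008, -1.0]]
wrist_force: [4.4, -3.0, -2.2]
gripper_width: 0.277
gripper_force: 30.0
```

Call:
drive_tool --pt "0 -6 -0.4 1.3 0 0 0" --pt "0 -5.8 -0.4 1.8 0 0 0" --pt "0 -5.6 -0.4 2.3 0 0 0" --pt "0 -5.4 -0.4 2.8 0 0 0" --pt "0 -5.1 -0.3 3.3 0 0 0"

```text
time_s: 14.02
tcp_pos: [0.5528, -0.0457, 0.1124]
ee_rot: [[0.067, -0.998, -0.001], [-0.998, -0.067, -0.0], [0.0, 0.001, -1.0]]
wrist_force: [-0.3, -2.3, 1.2]
gripper_width: 0.277
gripper_force: 30.0
```

Call:
drive_tool --pt "0 -4.8 -0.3 3.7 0 0 0" --pt "0 -4.5 -0.3 4.1 0 0 0" --pt "0 -4.1 -0.3 4.5 0 0 0" --pt "0 -3.7 -0.2 4.8 0 0 0" --pt "0 -3.3 -0.2 5.1 0 0 0"

```text
time_s: 14.43
tcp_pos: [0.5321, -0.0471, 0.1351]
ee_rot: [[0.067, -0.998, -0.001], [-0.998, -0.067, -0.0], [0.0, 0.001, -1.0]]
wrist_force: [-0.7, -1.5, 2.1]
gripper_width: 0.277
gripper_force: 30.0
```

Call:
drive_tool --pt "0 -2.8 -0.2 5.4 0 0 0" --pt "0 -2.3 -0.2 5.6 0 0 0" --pt "0 -1.8 -0.1 5.8 0 0 0" --pt "0 -1.3 -0.1 6 0 0 0" --pt "0 -0.8 0 6.1 0 0 0"

```text
time_s: 14.85
tcp_pos: [0.5232, -0.0476, 0.1638]
ee_rot: [[0.067, -0.998, -0.002], [-0.998, -0.067, -0.0], [0.0, 0.002, -1.0]]
wrist_force: [-4.6, -0.9, 4.0]
gripper_width: 0.282
gripper_force: 30.0
```

Call:
drive_tool --pt "0 -0.3 0 6.1 0 0 0" --pt "0 0.3 0 6.1 0 0 0" --pt "0 0.8 0 6.1 0 0 0" --pt "0 1.3 0.1 6 0 0 0" --pt "0 1.8 0.1 5.8 0 0 0"

```text
time_s: 15.27
tcp_pos: [0.5274, -0.0474, 0.1944]
ee_rot: [[0.067, -0.998, -0.001], [-0.998, -0.067, -0.0], [0.0, 0.001, -1.0]]
wrist_force: [-4.3, -0.7, 6.1]
gripper_width: 0.274
gripper_force: 30.0
```

Call:
drive_tool --pt "0 2.3 0.2 5.6 0 0 0" --pt "0 2.8 0.2 5.4 0 0 0" --pt "0 3.3 0.2 5.1 0 0 0" --pt "0 3.7 0.2 4.8 0 0 0" --pt "0 4.1 0.3 4.5 0 0 0"

```text
time_s: 15.68
tcp_pos: [0.5447, -0.0463, 0.2205]
ee_rot: [[0.067, -0.998, 0.002], [-0.998, -0.067, -0.0], [0.0, -0.002, -1.0]]
wrist_force: [-3.8, -0.7, 5.4]
gripper_width: 0.277
gripper_force: 30.0
```

Call:
drive_tool --pt "0 4.5 0.3 4.1 0 0 0" --pt "0 4.8 0.3 3.7 0 0 0" --pt "0 5.1 0.3 3.3 0 0 0" --pt "0 5.4 0.4 2.8 0 0 0" --pt "0 5.6 0.4 2.3 0 0 0"

```text
time_s: 16.1
tcp_pos: [0.5699, -0.0447, 0.2359]
ee_rot: [[0.067, -0.998, 0.0], [-0.998, -0.067, -0.0], [0.0, 0.0, -1.0]]
wrist_force: [-4.8, -1.1, 4.8]
gripper_width: 0.278
gripper_force: 30.0
```

Call:
drive_tool --pt "0 5.8 0.4 1.8 0 0 0" --pt "0 6 0.4 1.3 0 0 0" --pt "0 6 0.4 0.8 0 0 0" --pt "0 4 0.3 0.2 0 0 0" --pt "0 2 0.1 0 0 0 0"

```text
time_s: 16.52
tcp_pos: [0.594, -0.0431, 0.2397]
ee_rot: [[0.067, -0.998, -0.0], [-0.998, -0.067, -0.001], [0.001, 0.0, -1.0]]
wrist_force: [-5.4, -1.2, 6.8]
gripper_width: 0.278
gripper_force: 30.0
```

Call:
drive_tool --pt "0 0 0 0 0 0 0" --pt "0 0 0 0 0 0 0" --pt "0 0 0 0 0 0 0"

```text
time_s: 16.77
tcp_pos: [0.5942, -0.0431, 0.2397]
ee_rot: [[0.067, -0.998, 0.002], [-0.998, -0.067, -0.0], [0.0, -0.002, -1.0]]
wrist_force: [-2.4, -1.4, 4.6]
gripper_width: 0.279
gripper_force: 30.0
```

Call:
drive_tool --pt "100 0 0 0 0 0 0" --pt "100 0 0 0 0 0 0" --pt "100 0 0 0 0 0 0" --pt "100 0 0 0 0 0 0" --pt "100 0 0 0 0 0 0"

```text
time_s: 17.18
tcp_pos: [0.5935, -0.0427, 0.2386]
ee_rot: [[0.067, -0.998, -0.0], [-0.998, -0.067, 0.0], [-0.0, 0.0, -1.0]]
wrist_force: [1.5, 0.6, -0.2]
gripper_width: 0.573
gripper_force: 0.0
```

Call:
drive_tool --pt "100 0 0 0 0 0 0" --pt "100 0 0 0 0 0 0" --pt "100 0 0 0 0 0 0" --pt "100 0 0 0 0 0 0" --pt "100 0 0 0 0 0 0"

```text
time_s: 17.6
tcp_pos: [0.5934, -0.043, 0.2391]
ee_rot: [[0.067, -0.998, 0.0], [-0.998, -0.067, 0.0], [-0.0, -0.0, -1.0]]
wrist_force: [-0.5, 0.5, -0.4]
gripper_width: 0.941
gripper_force: 0.0
```

Call:
drive_tool --pt "100 0 0 15 0 0 0" --pt "100 0 0 30 0 0 0" --pt "100 0 0 35 0 0 0" --pt "100 0 0 35 0 0 0" --pt "100 0 0 25 0 0 0"

```text
time_s: 18.02
tcp_pos: [0.5938, -0.0432, 0.3829]
ee_rot: [[0.067, -0.998, 0.004], [-0.998, -0.067, -0.0], [0.001, -0.004, -1.0]]
wrist_force: [0.0, 0.6, 0.7]
gripper_width: 0.999
gripper_force: 0.0
```

Call:
drive_tool --pt "100 0 0 0 0 0 0" --pt "100 0 0 0 0 0 0" --pt "100 0 0 0 0 0 0"

```text
time_s: 18.27
tcp_pos: [0.5929, -0.0428, 0.3781]
ee_rot: [[0.067, -0.998, -0.002], [-0.998, -0.067, 0.001], [-0.001, 0.002, -1.0]]
wrist_force: [0.7, 0.2, -0.9]
gripper_width: 1.0
gripper_force: 0.0
```

Run:
```python
from h import *
for i in range(2):
    c=capture("wrist"); P=cloud(c)
    Q=P[(P[:,2]>.2)&(P[:,2]<.30)&(abs(P[:,0]-.595)<.06)&(P[:,1]<-.02)&(P[:,1]>-.08)]
    print(len(Q),np.round(np.percentile(Q,[2,50,98],axis=0),4).tolist())
s=sense();print(s["tcp_pos"],s["wrist_force"],s["time_s"])
```

```text
1291 [[0.5821, -0.0789, 0.2424], [0.5943, -0.0508, 0.2499], [0.6062, -0.0212, 0.2524]]
1310 [[0.5821, -0.0789, 0.243], [0.5944, -0.0514, 0.2502], [0.6066, -0.0211, 0.2528]]
[ 0.59282146 -0.04289997  0.37727031] [0.06518244 0.36144143 0.00284576] 18.3667
```

The handle is upright and at rest, and the gripper is clear of it.

```bash
python3 -c "
from station import *
print(finish_job())"
```

```text
the job is handed in; nothing more can be done
None
```

I turned the washer's crank two full turns at about six seconds each, left the handle straight up and at rest, let go, and handed the job in at about 18 s; no verdict was returned.

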